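# Draw the push-button picking pole out to its second stop and hold it

### The job

Check the telescopic picking pole that has a push button in the side of its grip: squeeze the button fully in to free the lock and, keeping it squeezed, draw the grip straight out of the tube, through the soft first stop, until it comes up firm against the second stop. A spring pulls it back, so finish while still holding the grip at full length, the button squeezed in. Leave the other pole as it is and do not push the bystanding things about.

Things in the scene. Friction and masses are not known exactly. Their poses are not given: they have to be found in the camera images.
- pole_rest: Fixed bench rest holding the push-button pole's aluminium outer tube level, axis 55 mm above the table along the rest's x. Origin on the table under the tube's open mouth; +x to the far end (tube 26 mm thick, 220 mm long, steel hook at the end), -x is the way the grip is drawn out, z up. Base plate 200 x 70 x 8 mm from x = 5 to 205 mm; collar 31 mm thick on the mouth.
- pole_grip: The pole's black grip; button included. Axes as pole_rest, origin there too when shut; it moves along -x as drawn out. Block centred at (-65, 0, 55) mm, 74 long (x), 28 wide (y), 34 high (z), with a flange 38 wide, 44 high, 8 thick at each end (x = -29, -101), leaving 64 mm between flanges for the fingers. Button on the +y side.
- grip_mid (a point): Centre of the grip block, 55 mm above the table; midway between the two side faces.
- button_face (a point): Middle of the outer face of the grey push button, 20 mm to the +y side of the grip's centre line when not pressed. The button is 34 mm long (x), 20 mm high and stands 6 mm proud of the grip's +y side face. Squeezing the grip between its two side faces, one finger on the button, presses it.
- pole_button (a joint): Travel of the push button into the grip, 0 (out) to 0.005 m (fully in); its spring takes 4 N to start and 8 N at full travel. The lock lets go beyond about 0.0035 m.
- pole_slide (a joint): How far the grip is drawn out: 0 (shut, locked while the button is out) to 0.120 m (second stop, hard), along the rest's -x. A return spring pulls with 3 N (shut) to 5.4 N (full length), plus 1 N friction. A sprung ball is the soft first stop: some 6 N more is needed from 0.060 to 0.067 m, then it snaps through. No lock at the second stop: let go, it springs back to about 0.073 m.
- plain_rest: The other pole's rest and outer tube, same build and axes as pole_rest, but a steel disc (42 mm) instead of the hook at the far end. Not to be worked.
- plain_slide (a joint): How far the other, plain pole is drawn out, 0 at the start; it has no lock. To be left shut.
- plain_knob (a point): Centre of the round 40 mm ball knob on the other pole's grip, 55 mm above the table (no button).
- bin_left: Bystander: open stock bin 160 x 100 x 75 mm, on the left. Origin under its middle.
- bin_right: Bystander: open stock bin like the other, on the right. Origin under its middle.
- tape_roll: Bystander: roll 64 mm across, 24 mm high, between the poles. Origin under its middle.
- marker: Bystander: marker pen 120 x 16 mm lying along its x. Origin under its middle.
- oil_jar: Bystander: jar 52 mm across, 75 mm high. Origin under its middle.
- carton: Bystander: cardboard carton 130 x 90 x 60 mm. Origin under its middle.
- driver: Bystander: screwdriver about 200 mm long lying along its x.

How it is judged (in metres and radians):
On the way, in this order (a step that is already met when the one before it is completed fails the run):
1. the button is pressed in while the pole is still shut (value of joint pole_button above 0.0035 m and value of joint pole_slide below 0.01 m and contact force between the fingers and pole_grip above 2 N), for 0.1 s.
2. the grip, held by the fingers, has been drawn through the first stop with the button still squeezed (value of joint pole_slide above 0.076 m and value of joint pole_button above 0.003 m and contact force between the fingers and pole_grip above 2 N), for 0.1 s.
At the end, for the whole second after the job is handed in: The grip is at the second stop (drawn out more than 112 of 120 mm), still, and held there by the fingers (more than 2 N on the grip) with the button in (more than 3 of 5 mm); the plain pole is shut (under 10 mm) and no bystander has shifted more than 30 mm (value of joint pole_button above 0.003 m and value of joint pole_slide above 0.112 m and contact force between the fingers and pole_grip above 2 N and velocity of joint pole_slide between -0.02 and 0.02 m/s and value of joint plain_slide below 0.01 m and distance of each of bin_left, bin_right, tape_roll, marker, oil_jar, carton, driver from where it was at the start of the episode below 0.03 m); the arm keeps its last pose, push and grip.
It fails at once if the other pole was drawn out more than 10 mm (value of joint plain_slide above 0.01 m).
It fails at once if a bystander was pushed more than 30 mm (distance of any of bin_left, bin_right, tape_roll, marker, oil_jar, carton, driver from where it was at the start of the episode above 0.03 m).
It also fails if it takes over 38 s, if anything falls off the work surface, if the arm or the gripper's body presses on something with over 40 N, if the wrist force passes 120 N, or if a joint passes its speed limit or range.

### The arm

A 6-joint arm with a two-finger parallel gripper is mounted at the origin on the work surface. World frame = base frame: x ahead of the robot, y to its left, z up, the work surface at z = 0. Lengths are in m, angles in degrees, forces in N, time in s.
With the tool pointing down it reaches from about 0.35 to 0.85 m from the base axis. Payload 8.1 kg.
Tool frame: the origin (TCP) lies midway between the tips of the shut fingers; the grasp point (between the pads) lies arm.hold_point_z behind it (arm.hold_point_z is the distance from the TCP to the grasp point, in m); z points along the fingers, y is the direction in which the jaws open and shut (so a half turn about z gives the same grasp; the last joint's range is limited). The gripper opens to 93 mm and grips with 3 to 60 N. Pads are 15 mm wide; open, the fingers measure 128 mm over their backs; the gripper's body (75 mm by 188 mm) begins 65 mm behind the grasp point.
Start: joints at [60.882, 7.471, 85.268, -0, 87.261, -4.893], TCP at [0.246, 0.547, 0.219] pointing down, gripper open.
Joint ranges: [-169.43, 169.43], [-51.17, 129.36], [1.28, 143.12], [-76.62, 256.62], [0, 156.53], [-152.29, 152.29]. Speed limits (degrees/s): [136.94, 136.94, 159.86, 180, 180, 180].

### API

Orientations are given as a 3x3 rotation matrix whose columns are the frame's x, y, z axes.
In Python, from bench import arm gives the robot as it stands.
- The arm moves only by the tool move_arm, never from a script. Its argument "deltas" is one flat list of numbers, 7 for each row, row after row: the turn, a rotation vector about the tool's x, y, z in degrees, then the shift along the tool's x, y, z in mm, then the gripper's target within -1 to 1 (shut at 1, half-way at 0, fully open at -1). A call has 1 to 10 rows; each row is the pose to reach, as a shift and turn from the pose measured when the call began, along the tool's axes at that moment; what a row does not reach only later rows make up. A row lasts 1/8 s, in which the tool goes at most 62.5 mm and 10.7 degrees, less where a joint would pass 70% of its speed; a pose out of reach is approached as far as the arm can. A call with a gripper value outside its range is refused whole. The fingers move at their own pace and stop on an object; "squeeze" is the grip in N (left out, the last holds). Time passes only in rows, so rows that repeat a pose let the fingers close. It gives the time, the measured TCP pose, the force and the opening at its end, in the units of the state.
- arm.read_state(): the state, without advancing time (a new reading comes with each control period).
- arm.camera(name): name is "scene" or "top" or "wrist"; returns the picture (480x640x3 uint8, red, green, blue); there is no depth.
- arm.camera_params(name): a dict with "mtx" (3x3 intrinsics, pixels), "view" (4x4, takes a point from world to camera coordinates); the wrist camera has in their place "T_tool_cam" (4x4, takes a point from camera to tool coordinates, whose origin is the TCP and whose axes are the flange's). Camera axes: x right, y up, looking along -z (the intrinsics and any distortion apply to the point x, -y, -z); pixel columns grow to the right and rows downward; lengths in m; the calibration is good to about 2 mm. A picture is of the moment at which its call begins: read the wrist's pose just before it. camera_params takes no time and is no camera call.
- arm.hand_in(): hands the job in, once; it reports no verdict.
The state is a dict: "t": time; "joint_pos": joint angles; "qvel": joint speeds; "tau": joint torques, N m; "position": TCP position; "ee_rot": TCP orientation; "force": force on the tool from outside, world axes, zero at the start; "torque": the same for the moment, N m; "grip_width": finger opening in m.
Only numpy, scipy, OpenCV 4.12 (cv2) and the standard library are available. Lean on these libraries where they do the work, as an engineer would, in place of code of your own. Each camera call takes 0.05 s, during which the arm holds its last target.

## Working session

There is one attempt and no reset: what is moved stays moved. The work goes in short steps, Python scripts to look and compute and a tool call to move; the robot and the scene stay as the last step left them, time stands still between calls to the robot, and variables do not carry over. Pictures are saved under pics/ and viewed, and the job is handed in when it is done.

Besides the shell and the picture viewer there is one more tool, called in YAML: its name, and indented under it one key for each argument. move_arm: Moves the arm, as the interface text tells. Its arguments: {"type":"object","properties":{"deltas":{"type":"array"},"squeeze":{"type":"number"}},"required":["deltas"]}

```bash
mkdir -p pics; ls
python3 - <<'E'
from bench import arm
import cv2
print(arm.read_state(), arm.hold_point_z)
for n in ["scene","top","wrist"]:
    cv2.imwrite(f"pics/{n}0.png",arm.camera(n)[:,:,::-1]); print(n,arm.camera_params(n))
E
```

```text
pics
{'t': 0.0, 'joint_pos': array([ 6.08821136e+01,  7.51495278e+00,  8.53284893e+01,  4.50681527e-04,
        8.72634936e+01, -4.89479189e+00]), 'qvel': array([-0.1317947 , -0.03277505,  0.01730664,  0.08705913,  0.06435437,
       -0.11958783]), 'tau': array([ 1.57692673e-03, -5.59833884e+01, -4.91771185e+01,  7.68517004e-02,
        3.54469148e-02, -2.03731556e-04]), 'position': array([0.24588556, 0.54666903, 0.21759667]), 'ee_rot': array([[-9.11954578e-01,  4.10290153e-01, -9.15059121e-04],
       [ 4.10291139e-01,  9.11953143e-01, -1.62668341e-03],
       [ 1.67078857e-04, -1.85890203e-03, -9.99998258e-01]]), 'force': array([ 0.13659141, -0.07245577, -0.06797917]), 'torque': array([ 0.01086814, -0.00317715, -0.00627897]), 'grip_width': 0.09299309250012422} 0.0188
scene {'mtx': array([[473.41369682,   0.        , 322.56561294],
       [  0.        , 473.41369682, 241.59039103],
       [  0.        ,   0.        ,   1.        ]]), 'view': array([[ 0.83731878,  0.54650363,  0.01520002, -0.46877434],
       [-0.39585178,  0.58685408,  0.70633113,  0.19829274],
       [ 0.37709233, 
[... 348 characters left out ...]
0.99464896, -0.02410078,  0.10046195, -0.57893589],
       [-0.10005902,  0.01738245,  0.99482966, -0.99836073],
       [ 0.        ,  0.        ,  0.        ,  1.        ]])}
wrist {'mtx': array([[367.60738061,   0.        , 320.70760222],
       [  0.        , 367.60738061, 240.54018479],
       [  0.        ,   0.        ,   1.        ]]), 'T_tool_cam': array([[-1.29152782e-04,  9.58606586e-01,  2.84733905e-01,
         7.96381222e-02],
       [ 9.99999651e-01,  3.58910905e-04, -7.54745456e-04,
         6.56770400e-04],
       [-8.25698068e-04,  2.84733708e-01, -9.58606298e-01,
        -1.65571524e-01],
       [ 0.00000000e+00,  0.00000000e+00,  0.00000000e+00,
         1.00000000e+00]])}
```

View pics/scene0.png

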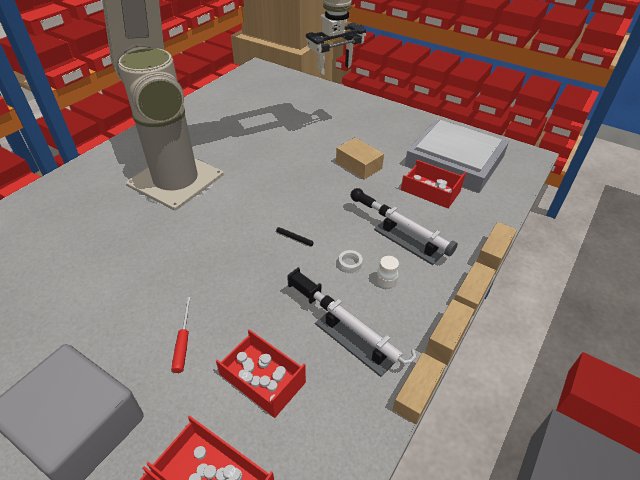

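View pics/top0.png

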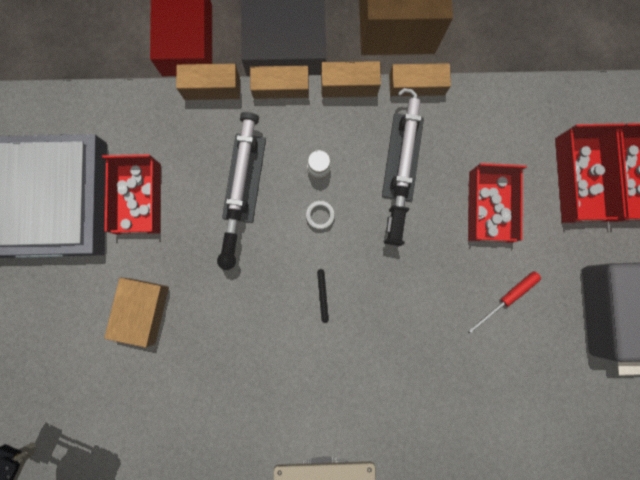

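View pics/wrist0.png

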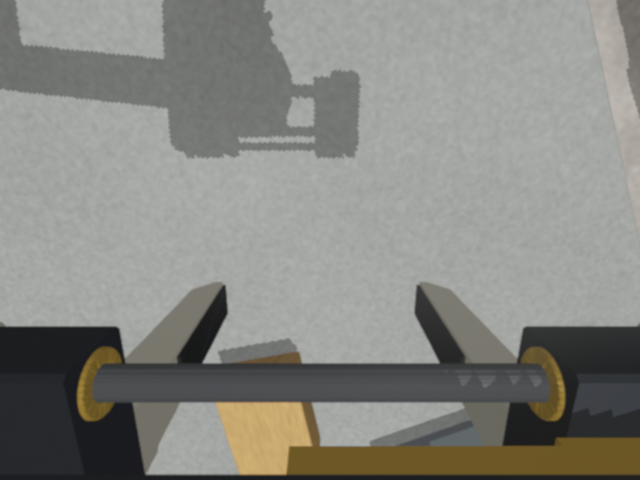

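The pole with the hook (hook near top pixel (408,93), grip near (397,225)) is the right-hand one in the top view. The ball-knob pole is on the left, with its knob at (227,260). I'll enlarge both views.

Run:
```python
import cv2
a=cv2.imread("pics/top0.png")[80:260,360:450]; cv2.imwrite("pics/topc.png",cv2.resize(a[90:],None,fx=6.6,fy=6.6,interpolation=2))
cv2.imwrite("pics/topd.png",cv2.resize(a[:100],None,fx=6,fy=6,interpolation=2))
a=cv2.imread("pics/scene0.png")[255:335,270:360]; cv2.imwrite("pics/scc.png",cv2.resize(a,None,fx=7,fy=7,interpolation=2))
```

```text
(no output)
```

View pics/topc.png

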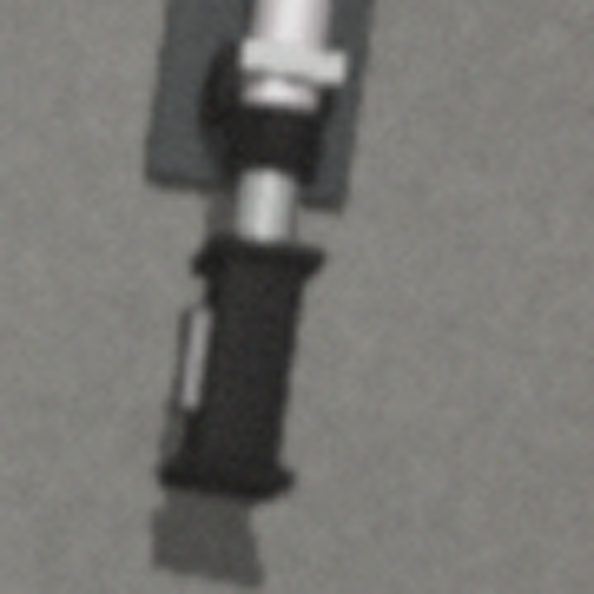

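View pics/topd.png

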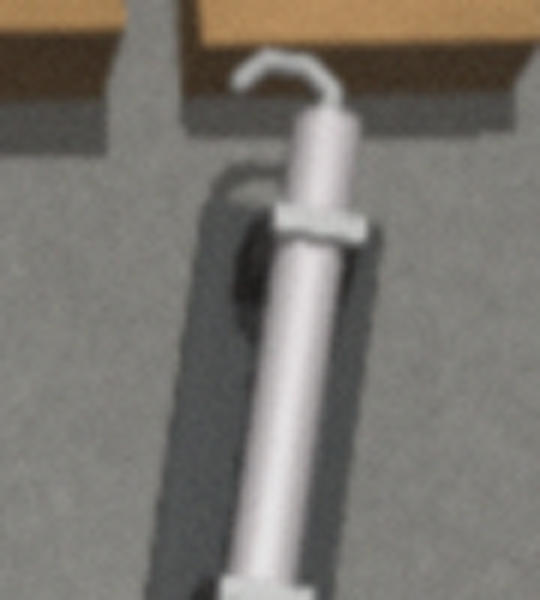

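View pics/scc.png

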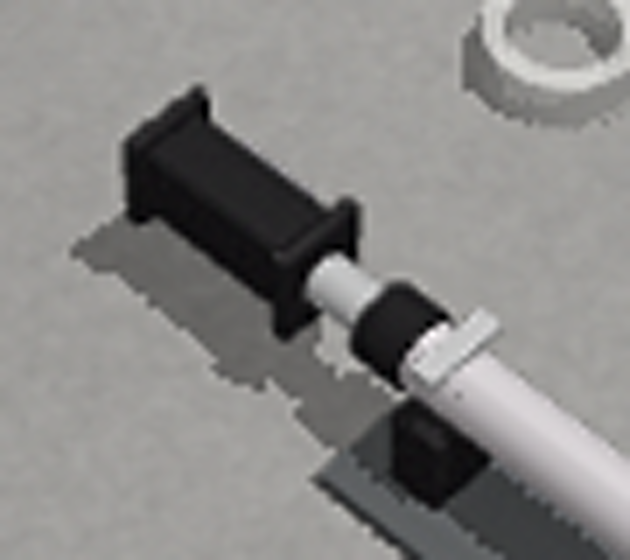

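```bash
cat > h.py <<'E'
import numpy as np, cv2
from bench import arm
def proj(P,mtx,view):
    P=np.atleast_2d(P); c=P@view[:3,:3].T+view[:3,3]; q=c*[1,-1,-1]
    q=q@mtx.T; return q[:,:2]/q[:,2:]
def R2(a): c,s=np.cos(a),np.sin(a); return np.array([[c,-s,0],[s,c,0],[0,0,1]])
E
python3 - <<'E'
from h import *
from scipy.optimize import least_squares
p=arm.camera_params("top"); s=arm.camera_params("scene")
C=lambda u,v:(360+u/6.6,170+v/6.6); D=lambda u,v:(360+u/6,80+v/6); S=lambda u,v:(270+u/7,255+v/7)
obs=[("t",(5,35,8),C(147,180)),("t",(5,-35,8),C(343,211)),
("t",(-29,19,77),C(195,263)),("t",(-29,-19,77),C(325,257)),("t",(-101,19,77),C(160,475)),("t",(-101,-19,77),C(296,480)),
("t",(220,0,66),D(330,112)),
("s",(-105,19,77),S(198,88)),("s",(-105,-19,77),S(127,145)),("s",(-25,19,77),S(352,205)),("s",(-25,-19,77),S(285,262)),("s",(5,-35,8),S(318,480)),("s",(-25,-19,33),S(280,337))]
def f(x,d=0):
    r=[]
    for n,m,o in obs:
        q=p if n=="t" else s
        w=R2(x[2])@np.array(m)/1000+[x[0],x[1],0]
        r.append(proj(w,q["mtx"],q["view"])[0]-o)
    return np.ravel(r)
z=least_squares(f,[.7,-.15,-.1],loss='soft_l1'); print(z.x[:2],np.degrees(z.x[2])); print(f(z.x).reshape(-1,2).round(1))
print("grip_mid",R2(z.x[2])@[-.065,0,.055]+[z.x[0],z.x[1],0],"button",R2(z.x[2])@[-.065,.02,.055]+[z.x[0],z.x[1],0])
E
```

```text
[ 0.67541203 -0.17739052] -10.444111224936517
[[-0.8 -1.2]
 [-0.1 -1.1]
 [ 1.8 -3.6]
 [-0.2  0.2]
 [ 2.3 -2.3]
 [-0.5 -0.2]
 [-0.  -0.7]
 [-1.2 -2.5]
 [-2.4 -2.2]
 [ 0.6 -1.6]
 [-1.2 -0.6]
 [-1.6 -2.7]
 [-0.4  0.3]]
grip_mid [ 0.61148893 -0.16560756  0.055     ] button [ 0.61511446 -0.14593891  0.055     ]
```

move_arm:
  deltas: [0,0,-2,-62,-50,3,-1,0,0,-4,-125,-100,6,-1,0,0,-6,-187,-150,9,-1,0,0,-8,-250,-200,12,-1,0,0,-10,-312,-250,15,-1,0,0,-12,-375,-300,18,-1,0,0,-14,-437,-350,21,-1,0,0,-14,-500,-400,24,-1,0,0,-14,-562,-450,26,-1,0,0,-14,-625,-500,28,-1]

```text
t: 1.4
position: [0.5309, -0.011, 0.1955]
ee_rot: [[-0.984, 0.178, -0.001], [0.178, 0.984, -0.001], [0.0, -0.001, -1.0]]
force: [0.5, 0.5, 0.2]
grip_width: 0.0932
```

move_arm:
  deltas: [0,0,0,0,0,0,-1]

```text
t: 1.52
position: [0.5316, -0.0148, 0.1947]
ee_rot: [[-0.983, 0.183, -0.002], [0.183, 0.983, -0.002], [0.001, -0.002, -1.0]]
force: [-0.1, 0.7, -0.1]
grip_width: 0.0928
```

Run:
```python
from h import *
s=arm.read_state();print(s)
cv2.imwrite("pics/w1.png",arm.camera("wrist")[:,:,::-1])
```

```text
{'t': 1.525, 'joint_pos': array([ -7.04087805,  -2.33069699,  97.86881134,  -0.11560261,
        84.5370966 , -86.50695572]), 'qvel': array([ 2.17848156, -1.36335663,  1.42467993,  1.78420523,  0.96527767,
        1.07181344]), 'tau': array([ -2.16053233, -45.89366198, -49.67412472,  -0.60661979,
        -0.33688386,  -0.81679523]), 'position': array([ 0.53155738, -0.01482687,  0.19471882]), 'ee_rot': array([[-0.98318126,  0.18262588, -0.00154878],
       [ 0.18262858,  0.98318027, -0.00183245],
       [ 0.00118808, -0.00208449, -0.99999712]]), 'force': array([-0.07014684,  0.65423865, -0.07180853]), 'torque': array([ 0.00309953,  0.00847717, -0.02756174]), 'grip_width': 0.09282396995660626}
```

move_arm:
  deltas: [0,0,0,-35,-44,0,-1,0,0,0,-70,-88,0,-1,0,0,0,-106,-134,0,-1,0,0,0,-106,-134,0,-1,0,0,0,-106,-134,0,-1]

```text
t: 2.2
position: [0.6105, -0.1623, 0.1943]
ee_rot: [[-0.984, 0.18, -0.003], [0.18, 0.984, 0.0], [0.003, -0.0, -1.0]]
force: [0.3, 1.4, 0.7]
grip_width: 0.0927
```

Run:
```python
from h import *
s=arm.read_state();print(s["position"],s["ee_rot"],s["joint_pos"]);np.savez("w2.npz",**s)
cv2.imwrite("pics/w2.png",arm.camera("wrist")[:,:,::-1])
```

```text
[ 0.61053011 -0.1622958   0.19431154] [[-9.83578741e-01  1.80454441e-01 -3.00913246e-03]
 [ 1.80454661e-01  9.83583283e-01  2.00432500e-04]
 [ 2.99590132e-03 -3.45870832e-04 -9.99995452e-01]] [-1.95072478e+01  1.31686727e+01  8.14254077e+01 -4.68875868e-02
  8.55722702e+01 -9.91072990e+01]
```

View pics/w2.png

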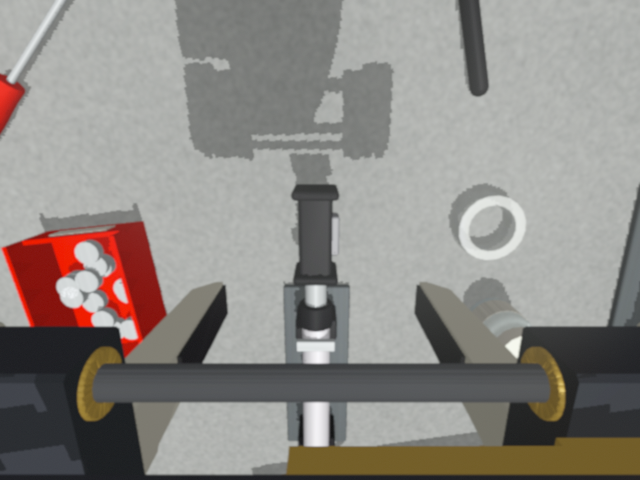

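The wrist view shows the grip at (297–338, 185–285) with the button at its right side (335,233), and the jaws straddling the line. Next I'll enlarge it for corner readings.

Run:
```python
import cv2
a=cv2.imread("pics/w2.png")[175:295,250:380]; cv2.imwrite("pics/w2c.png",cv2.resize(a*1,None,fx=5,fy=5,interpolation=2))
```

```text
(no output)
```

View pics/w2c.png

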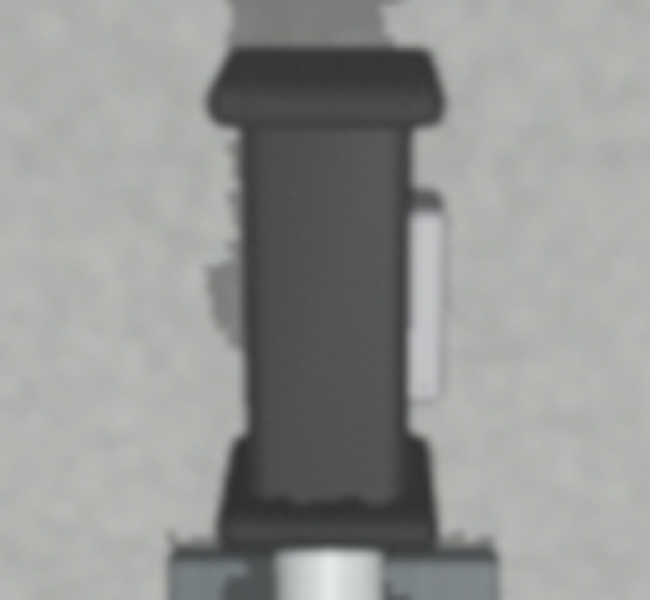

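```bash
cat > fit.py <<'E'
from h import *
from scipy.optimize import least_squares
p=arm.camera_params("wrist"); s=dict(np.load("w2.npz"))
Tt=np.eye(4);Tt[:3,:3]=s["ee_rot"];Tt[:3,3]=s["position"]
V=np.linalg.inv(Tt@p["T_tool_cam"])
C=lambda u,v:(250+u/5-.4,175+v/5-.4)
obs=[((-97,-19,77),C(212,122)),((-97,19,77),C(442,122)),((-105,-19,77),C(209,103)),((-105,19,77),C(445,103)),
((-25,-19,77),C(221,544)),((-25,19,77),C(437,544)),((-82,20,65),C(446,208)),((-48,20,65),C(441,400)),((5,35,8),C(170,549)),((5,-35,8),C(496,549))]
obs[-2],obs[-1]=(obs[-2][0],obs[-1][1]),(obs[-1][0],obs[-2][1])
def f(x):
    return np.ravel([proj(R2(x[2])@np.array(m)/1000+[x[0],x[1],0],p["mtx"],V)[0]-o for m,o in obs])
z=least_squares(f,[.67,-.177,-.18],loss='soft_l1'); print(z.x[:2],np.degrees(z.x[2])); print(f(z.x).reshape(-1,2).round(1))
w=R2(z.x[2])@[-.065,0,.055]+[z.x[0],z.x[1],0]
print("grip_mid",w,"in tool mm",1000*(np.linalg.inv(Tt)@np.append(w,1))[:3])
E
python3 fit.py
```

```text
[ 0.67653114 -0.17870507] -10.637797611217547
[[-1.8  0.2]
 [ 1.1  0.4]
 [-1.4 -6.2]
 [ 0.7 -6. ]
 [-1.9  1.6]
 [ 0.5  1.7]
 [ 0.5 -1.2]
 [ 0.7 -0.3]
 [ 0.7  1. ]
 [-1.7  0.8]]
grip_mid [ 0.61264824 -0.16670609  0.055     ] in tool mm [ -3.29656691  -3.90747254 139.30364571]
```

Measured grip_mid is (0.6126, −0.1667). The top and scene views gave (0.6115, −0.1656), so they agree to about 1.5 mm. I'm descending now.

move_arm:
  deltas: [0,0,0.2,-3,-3.5,30,-1,0,0,0.2,-3,-3.5,60,-1,0,0,0.2,-3,-3.5,85,-1,0,0,0.2,-3,-3.5,105,-1,0,0,0.2,-3,-3.5,120,-1,0,0,0.2,-3,-3.5,120,-1,0,0,0.2,-3,-3.5,120,-1]

```text
t: 3.12
position: [0.6133, -0.1661, 0.0758]
ee_rot: [[-0.983, 0.183, -0.001], [0.183, 0.983, -0.001], [0.001, -0.001, -1.0]]
force: [0.7, 0.1, 0.9]
grip_width: 0.0931
```

Run:
```python
from h import *
s=arm.read_state();print(s["position"],s["ee_rot"],s["force"])
T=np.eye(4);T[:3,:3]=s["ee_rot"];T[:3,3]=s["position"]
print(1000*(np.linalg.inv(T)@[.61265,-.1667,.055,1]))
cv2.imwrite("pics/w3.png",arm.camera("wrist")[:,:,::-1])
cv2.imwrite("pics/s3.png",arm.camera("scene")[:,:,::-1][200:360,200:440].repeat(3,0).repeat(3,1))
```

```text
[ 0.61327834 -0.16610981  0.0758132 ] [[-9.83091258e-01  1.83113742e-01 -9.67753747e-04]
 [ 1.83114377e-01  9.83091424e-01 -6.13800727e-04]
 [ 8.38995061e-04 -7.80631753e-04 -9.99999343e-01]] [0.68338868 0.12790463 0.86357752]
[ 4.92184471e-01 -6.79021595e-01  2.08141553e+01  1.00000000e+03]
```

View pics/w3.png

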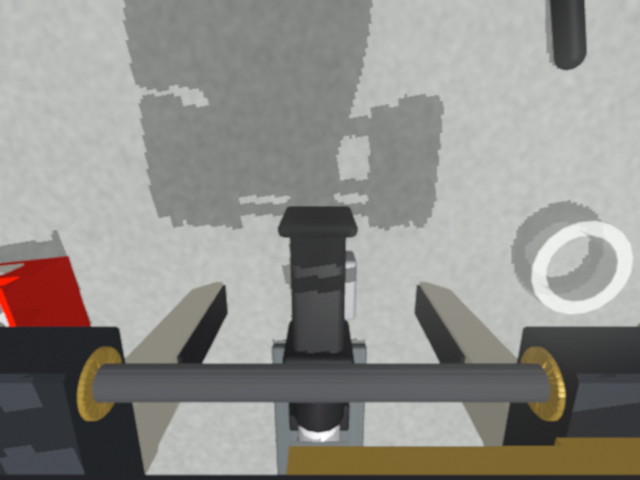

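View pics/s3.png

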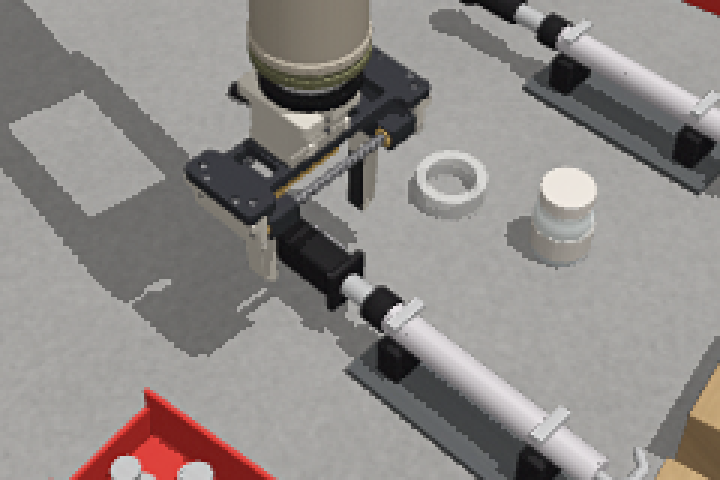

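The earlier descent left the TCP at 75.8 mm because I had the sign of the hold-point offset wrong. It needs about 40 mm more. The jaws (pad edges at columns 226 and 416, midpoint 321) straddle the block (291–345) evenly.

move_arm:
  deltas: [0,0,0,0.5,-0.2,20,-1,0,0,0,0.5,-0.2,39,-1,0,0,0,0.5,-0.2,39.5,-1,0,0,0,0.5,-0.2,39.5,-1]

```text
t: 3.72
position: [0.6126, -0.1664, 0.036]
ee_rot: [[-0.983, 0.183, -0.001], [0.183, 0.983, -0.0], [0.001, -0.001, -1.0]]
force: [-0.1, 0.4, 0.1]
grip_width: 0.0933
```

Run:
```python
from h import *
s=arm.read_state();print(s["position"],s["force"])
T=np.eye(4);T[:3,:3]=s["ee_rot"];T[:3,3]=s["position"]
print(1000*(np.linalg.inv(T)@[.61265,-.1667,.055,1]))
cv2.imwrite("pics/w4.png",arm.camera("wrist")[:,:,::-1])
```

```text
[ 0.61261366 -0.16636447  0.03602741] [-0.12617134  0.4133212   0.14791723]
[-7.33734771e-02 -3.36297904e-01 -1.89724682e+01  1.00000000e+03]
```

View pics/w4.png

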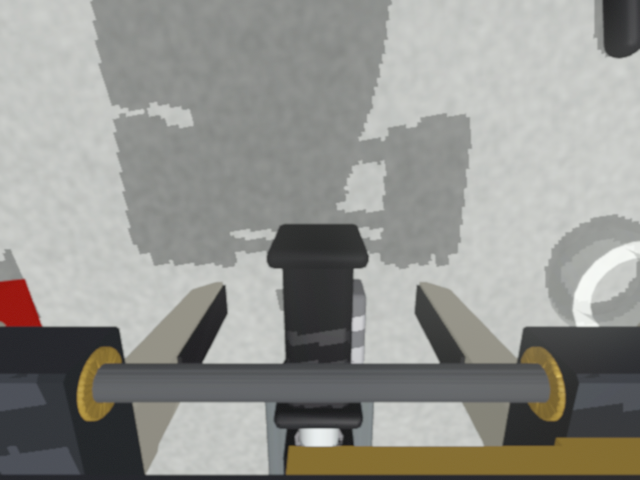

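The fingers are at grip height, between the flanges and centred on the block (block 285–352, button right edge 365). Now I'll close the gripper.

move_arm:
  deltas: [0,0,0,0,0,0,0.2,0,0,0,0,0,0,0.6,0,0,0,0,0,0,1,0,0,0,0,0,0,1,0,0,0,0,0,0,1,0,0,0,0,0,0,1,0,0,0,0,0,0,1,0,0,0,0,0,0,1]
  squeeze: 35

```text
t: 4.78
position: [0.6128, -0.1675, 0.0367]
ee_rot: [[-0.983, 0.183, -0.001], [0.183, 0.983, -0.002], [0.0, -0.002, -1.0]]
force: [-1.2, -3.8, 0.3]
grip_width: 0.0279
```

move_arm:
  deltas: [0,0,0,0,0,0,1,0,0,0,0,0,0,1,0,0,0,3,0,0,1,0,0,0,6,0,0,1,0,0,0,10,0,0,1,0,0,0,14,0,0,1,0,0,0,14,0,0,1]

```text
t: 5.65
position: [0.5987, -0.165, 0.0367]
ee_rot: [[-0.983, 0.183, -0.001], [0.183, 0.983, -0.002], [0.001, -0.002, -1.0]]
force: [2.9, -3.1, -2.3]
grip_width: 0.0279
```

Run:
```python
from h import *
s=arm.read_state();print(s["position"],s["force"],s["grip_width"])
cv2.imwrite("pics/w5.png",arm.camera("wrist")[:,:,::-1])
cv2.imwrite("pics/s5.png",arm.camera("scene")[:,:,::-1][200:360,200:440].repeat(3,0).repeat(3,1))
```

```text
[ 0.59867192 -0.16495881  0.03671732] [ 2.884301   -3.12387263 -2.30979152] 0.027915037473255112
```

View pics/w5.png

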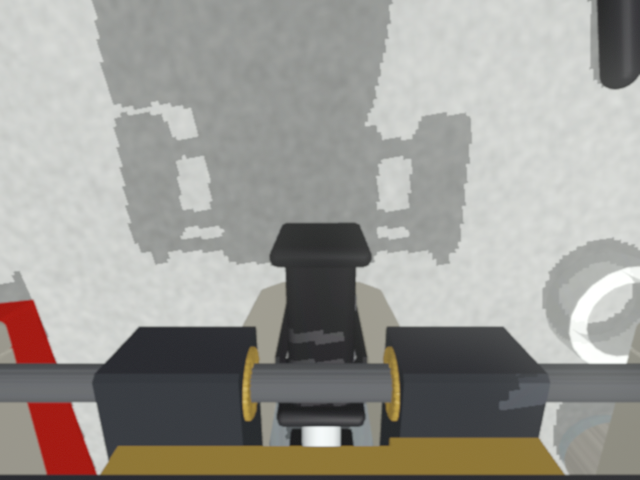

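View pics/s5.png

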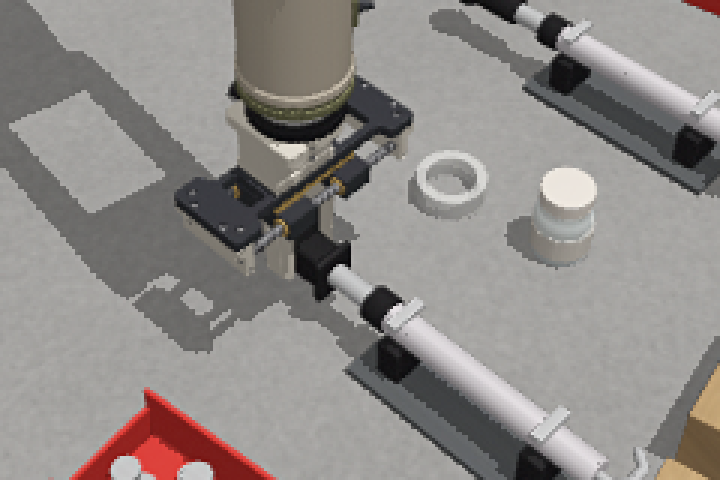

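The grip came out with the fingers by 14 mm: the flange stays at the same place in the wrist image and more rod shows in the scene view. I'm drawing on at 80 mm/s.

move_arm:
  deltas: [0,0,0,10,0,0,1,0,0,0,20,0,0,1,0,0,0,30,0,0,1,0,0,0,40,0,0,1,0,0,0,50,0,0,1,0,0,0,60,0,0,1,0,0,0,68,0,0,1,0,0,0,75,0,0,1,0,0,0,75,0,0,1,0,0,0,75,0,0,1]

```text
t: 7.0
position: [0.5254, -0.1514, 0.0368]
ee_rot: [[-0.983, 0.184, -0.0], [0.184, 0.983, -0.003], [-0.0, -0.003, -1.0]]
force: [3.2, -4.3, -4.8]
grip_width: 0.0282
```

Run:
```python
from h import *
s=arm.read_state();print(s["position"],s["force"],s["grip_width"])
d=s["position"]-[.6128,-.1675,.0367]; a=np.radians(-10.64); print(-1000*d@[np.cos(a),np.sin(a),0], 1000*d@[-np.sin(a),np.cos(a),0])
cv2.imwrite("pics/w6.png",arm.camera("wrist")[:,:,::-1])
```

```text
[ 0.52538443 -0.15142437  0.03684875] [ 3.21580485 -4.27602487 -4.82063337] 0.02816117339169237
88.8807713997987 -0.3409576983780635
```

View pics/w6.png

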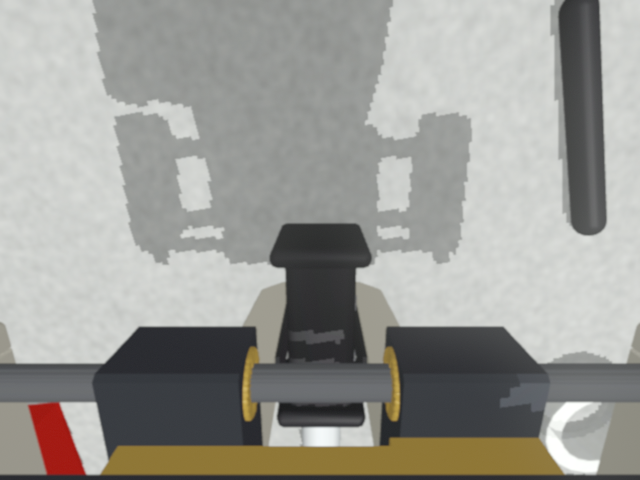

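It is past the first stop at 89 mm with no slip (the flange is still at row 225–265). Next is the rest of the travel, slower, to the hard stop.

move_arm:
  deltas: [0,0,0,6,0,0,1,0,0,0,12,0,0,1,0,0,0,18,0,0,1,0,0,0,23,0,0,1,0,0,0,26,0,0,1,0,0,0,28,0,0,1,0,0,0,30,0,0,1,0,0,0,30,0,0,1,0,0,0,30,0,0,1]

```text
t: 8.18
position: [0.4962, -0.146, 0.0368]
ee_rot: [[-0.983, 0.184, 0.001], [0.184, 0.983, -0.003], [-0.001, -0.003, -1.0]]
force: [4.0, -2.9, -5.7]
grip_width: 0.0278
```

move_arm:
  deltas: [0,0,0,1,0,0,1,0,0,0,2,0,0,1,0,0,0,3,0,0,1,0,0,0,3,0,0,1,0,0,0,3,0,0,1]

```text
t: 8.8
position: [0.4944, -0.1457, 0.0369]
ee_rot: [[-0.983, 0.184, 0.003], [0.184, 0.983, -0.003], [-0.004, -0.003, -1.0]]
force: [9.1, -4.3, -10.7]
grip_width: 0.0279
```

Run:
```python
from h import *
s=arm.read_state();print(s["position"],s["force"],s["grip_width"])
d=s["position"]-[.6128,-.1675,.0367]; a=np.radians(-10.64); print(-1000*d@[np.cos(a),np.sin(a),0], 1000*d@[-np.sin(a),np.cos(a),0])
cv2.imwrite("pics/w7.png",arm.camera("wrist")[:,:,::-1])
cv2.imwrite("pics/s7.png",arm.camera("scene")[:,:,::-1])
```

```text
[ 0.49443148 -0.14571546  0.03686608] [  9.07689935  -4.28821616 -10.70327168] 0.027927366244176435
120.3556193793964 -0.44527905889768465
```

View pics/w7.png

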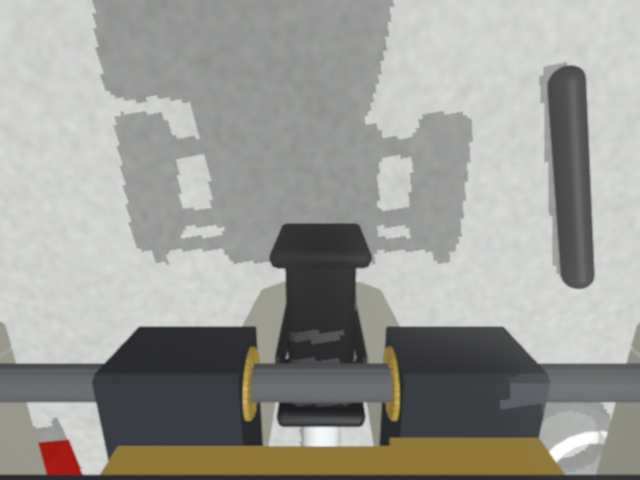

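View pics/s7.png

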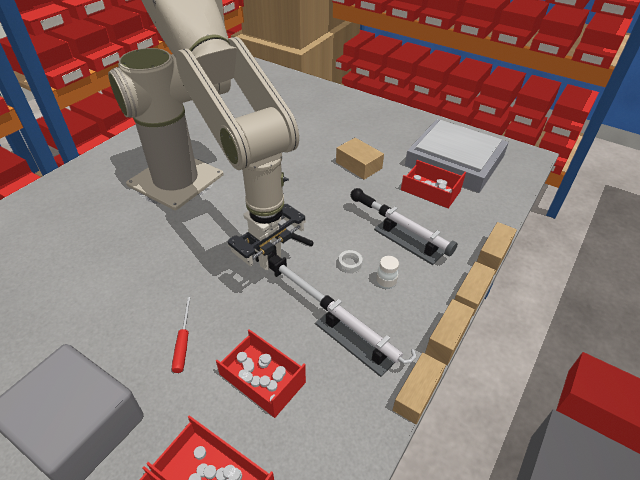

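The rod is fully out in the scene view and the other objects look unchanged. Travel reads 120.4 mm and the pull force has stepped up, which suggests the hard stop. I'll add 1.5 mm of target to confirm it.

move_arm:
  deltas: [0,0,0,1.5,0,0,1,0,0,0,1.5,0,0,1,0,0,0,1.5,0,0,1,0,0,0,1.5,0,0,1]

```text
t: 9.4
position: [0.4944, -0.1457, 0.0369]
ee_rot: [[-0.983, 0.184, 0.006], [0.184, 0.983, -0.004], [-0.007, -0.003, -1.0]]
force: [11.6, -4.3, -12.9]
grip_width: 0.0276
```

Run:
```python
from h import *
s=arm.read_state();print(s["position"],s["force"],s["grip_width"],s["qvel"].round(2))
d=s["position"]-[.6128,-.1675,.0367]; a=np.radians(-10.64); print(-1000*d@[np.cos(a),np.sin(a),0])
cv2.imwrite("pics/t8.png",arm.camera("top")[:,:,::-1])
```

```text
[ 0.49444976 -0.14573898  0.03687632] [ 11.58127652  -4.26272917 -12.86797984] 0.027607605424559777 [-0.03 -0.08  0.07  0.02 -0.03  0.  ]
120.33330616494257
```

View pics/t8.png

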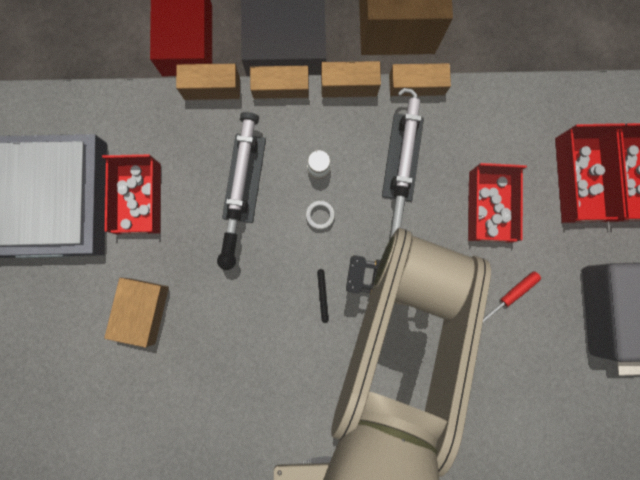

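The grip did not move any further and the force rose, so it is firm on the second stop and still. In the top view the plain pole (knob at (227,260)), bins, tape roll, marker, jar, carton and driver are where they started. Handing in.

```bash
python3 -c "
from bench import arm
print(arm.hand_in())"
```

```text
the job is handed in; nothing more can be done
None
```

I squeezed the button in with 35 N on the grip and drew the grip straight out through the soft first stop to the second stop. I handed in at about 9.5 s with the arm still holding it there.

- **Second stop:** The TCP had moved 120.3 mm along the pole. Adding 1.5 mm more of target did not move it and raised the force, so it is firm on the stop and still.
- **Grip:** The grip kept the same place in the wrist picture throughout, so it did not slip in the fingers.
- **Button:** Button travel can't be read directly. I judged it in from the opening, about 28 mm, and from the lock letting go.
- **Bystanders:** In the last top view the plain pole and all the bystanders stood at the same pixels as at the start.

**Discrepancies:**
- My first descent stopped 40 mm high because I had the sign of the hold-point offset wrong. I corrected it before closing the fingers.
- The opening reads about 1 mm under the nominal 29 mm for a fully pressed button. I put that down to pad give or sensor offset and did not check it further.
- The wrist force at the end included about 13 N downward as well as 12 N along the pull, with a tool tilt of about 0.4°. Both are well under the limits.

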